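# Weigh the two cartridges and load the packed one

### The job

One of the two look-alike metal cartridges is packed and the other is empty: set either one gently on the pan of the balance, let go and wait until the beam is still (a packed one sinks the pan, an empty one leaves it up). Then press the packed cartridge down into the round hole of the grey holder until it bottoms out firmly, without ramming it, and stand the empty one upright in the white tray. Keep the empty one out of the holder, and leave the bottle, beaker and tube rack alone.

Things in the scene. Friction and masses are not known exactly. Their poses are not given: they have to be found in the camera images.
- cart_a_mid (a point): turned aluminium cartridge, upright: body 36 mm diameter, 50 mm tall, 4 mm chamfer at the foot, then a flat shoulder and a neck 22 mm diameter, 28 mm tall; 78 mm in all. This point: on its axis, 39 mm above the foot; z along the axis. Grip the neck, fingertips just above the shoulder. Looks like the other one; which is packed changes.
- cart_a_foot (a point): centre of the underside of the same cartridge. Starts standing on the bench. Mass 0.20 to 0.25 kg if packed, 0.09 to 0.13 kg if empty.
- cart_b_mid (a point): turned aluminium cartridge, upright: body 36 mm diameter, 50 mm tall, 4 mm chamfer at the foot, then a flat shoulder and a neck 22 mm diameter, 28 mm tall; 78 mm in all. This point: on its axis, 39 mm above the foot; z along the axis. Grip the neck, fingertips just above the shoulder. Looks like the other one; which is packed changes.
- cart_b_foot (a point): centre of the underside of the same cartridge. Starts standing on the bench. Mass 0.20 to 0.25 kg if packed, 0.09 to 0.13 kg if empty.
- balance: beam balance, white base 110 x 200 x 18 mm, fixed. Origin: centre of the underside, on the bench (world z = 0); y runs along the beam: pan 130 mm out at -y, brass counterweight (42 mm diameter) at +y. Pivot 85 mm up; white scale plate to 140 mm high on the +x side of the middle. No more than 20 N on it, and do not push it with the fingers.
- pan_top (a point): centre of the upper face of the round steel pan (90 mm diameter, no rim). The pan stays level and moves about 19 mm up and down from its middle height of 107 mm as the beam tilts. It yields to a push of about 1.6 N.
- beam (a joint): tilt of the beam: about -0.15 rad at rest with the pan empty (pan up), stays there under the empty cartridge, goes to about +0.15 (pan down) in 1 to 2 s under the packed one.
- holder: grey cartridge holder, a block 110 x 110 x 60 mm fixed to the bench; origin: centre of its underside. At the stop in its hole, press until 12 to 24 N is reached between cartridge and holder (aim for 16 N) and hold a moment (0.3 s). More than 24 N, anywhere on the holder, damages it.
- mouth (a point): centre of the mouth of the holder's upright hole, in its top face, 60 mm above the bench. Hole 38.5 mm in diameter. A cartridge slides in freely for 10 to 30 mm to a lift plate; the plate goes 10 mm further against a steady drag of about 6 N, onto a rubber-cushioned stop (about 10 N per mm), and stays down. The stop lies 20 to 40 mm below the mouth, differs each time; feel for it.
- plate (a joint): travel of the lift plate in the holder: 0 raised, 0.010 m fully down on the stop (which lies at an unknown depth).
- tray: white open tray for the empty cartridge, 150 (x) x 130 (y) x 32 mm, walls and floor about 4 to 5 mm, fixed to the bench; origin: centre of its underside.
- bottle: bystander: clear bottle with orange cap, 64 mm diameter, 140 mm tall; origin under its centre.
- beaker: bystander: glass beaker, 72 mm diameter, 90 mm tall; origin under its centre.
- tuberack: bystander: green tube rack, 70 x 110 x 35 mm; origin under its centre.
Things that resemble listed ones, but are neither listed nor needed, are in the scene too. What is shaped like the part that bears cart_a_mid but green or orange is not meant.

How it is judged:
On the way, in this order (a step that is already met when the one before it is completed fails the run):
1. one cartridge stands on the pan by itself, let go, with the beam still: tilted past +0.12 rad under the packed one or below -0.12 rad under the empty one (((horizontal distance between cart_b_foot and pan_top below 0.035 m and contact force between cart_b and balance above 0.4 N and contact force between the fingers and cart_b below 0.05 N and angle between cart_b_mid's own z axis and vertical below 0.15 rad and value of joint beam above 0.12 rad and velocity of joint beam between -0.05 and 0.05 rad/s) or (horizontal distance between cart_a_foot and pan_top below 0.035 m and contact force between cart_a and balance above 0.4 N and contact force between the fingers and cart_a below 0.05 N and angle between cart_a_mid's own z axis and vertical below 0.15 rad and value of joint beam below -0.12 rad and velocity of joint beam between -0.05 and 0.05 rad/s))), for 0.3 s.
2. the packed cartridge is pressed onto the stop in the holder with 12 N or more (value of joint plate above 0.0085 m and horizontal distance between cart_b_foot and mouth below 0.004 m and z of cart_b_foot in the frame of mouth below -0.017 m and angle between cart_b_mid's own z axis and vertical below 0.08 rad and contact force between cart_b and holder above 12 N), for 0.1 s.
At the end, for the whole second after the job is handed in: the packed cartridge is upright in the holder, pressed onto the stop (lift plate down at least 8.5 of 10 mm, foot 17 mm or more below the mouth, within 4 mm of its axis); the empty one stands upright in the tray, its axis within 55 x 45 mm of the centre; both let go, at rest (value of joint plate above 0.0085 m and horizontal distance between cart_b_foot and mouth below 0.004 m and z of cart_b_foot in the frame of mouth below -0.017 m and angle between cart_b_mid's own z axis and vertical below 0.08 rad and x of cart_a_mid in the frame of tray between -0.055 and 0.055 m and y of cart_a_mid in the frame of tray between -0.045 and 0.045 m and z of cart_a_mid in the frame of tray below 0.05 m and angle between cart_a_mid's own z axis and vertical below 0.15 rad and linear speed of each of cart_b, cart_a below 0.02 m/s); the robot touches nothing.
It fails at once if more than 24 N between a cartridge and the holder (contact force between any of cart_b, cart_a and holder above 24 N).
It fails at once if more than 20 N between a cartridge and the balance (contact force between any of cart_b, cart_a and balance above 20 N).
It fails at once if the fingers or arm push the balance (more than 2 N) (contact force between any of the fingers, the arm and balance above 2 N).
It fails at once if the empty cartridge is put into the holder (horizontal distance between cart_a_foot and mouth below 0.012 m and z of cart_a_foot in the frame of mouth below -0.008 m).
It fails at once if a bystander is moved more than 20 mm (distance of any of bottle, beaker, tuberack from where it was at the start of the episode above 0.02 m).
It also fails if it takes over 64 s, if anything falls off the work surface, if the arm or the gripper's body presses on something with over 40 N, if the wrist force passes 120 N, or if a joint passes its speed limit or range.

### The arm

A 7-joint arm with a two-finger parallel gripper is mounted at the origin on the work surface. World frame = base frame: x ahead of the robot, y to its left, z up, the work surface at z = 0. Lengths are in m, angles in rad, forces in N, time in s.
With the tool pointing down it reaches from about 0.35 to 0.9 m from the base axis. Payload 8.1 kg.
Tool frame: the origin (TCP) lies on the mounting face of the last link; the fingertips stand 178 mm ahead of it and the grasp point (between the pads) lies 159 mm ahead of it (env.grasp_offset is the distance from the TCP to the grasp point, in m); z points along the fingers, y is the direction in which the jaws open and shut (so a half turn about z gives the same grasp; the last joint's range is limited). The gripper opens to 92 mm and grips with 3 to 60 N. Pads are 19 mm wide; open, the fingers measure 130 mm over their backs; the gripper's body (75 mm by 190 mm) begins 47 mm behind the grasp point.
Start: joints at [1.16, 0.434, 0.025, 1.573, -0.012, 1.134, -0.075], TCP at [0.189, -0.596, 0.405] pointing down, gripper open.
Joint ranges: [-2.62, 2.62], [-0.44, 2.09], [-1.27, 1.32], [0.08, 2.57], [-1.32, 4.46], [0.12, 2], [-2.74, 2.74]. Speed limits (rad/s): [2.22, 2.22, 3.01, 3.01, 3.14, 3.14, 3.14].

### API

Orientations are given as a unit quaternion [x, y, z, w].
In Python, from rig import telemetry, imaging, job_done, env gives the robot as it stands.
- The arm moves only by the tool servo_tool, never from a script. Its argument "increments" is a list of rows, each a list of 3 entries, a list of its own where there are three numbers: the shift along the tool's x, y, z in cm, then the turn, a rotation vector about the tool's x, y, z in rad, then the finger opening in cm, from 0 to 9.18. In form: [[[tx, ty, tz], [wx, wy, wz], gripper], ...]. A call has 1 to 8 rows; each row shifts and turns the commanded pose from where the row before left it, along the tool's axes as they then stand; what a row does not reach is not made up. A row lasts 1/8 s, in which the tool goes at most 62.5 mm and 10.7 degrees, less where a joint would pass 70% of its speed; a pose out of reach is approached as far as the arm can. A call is refused whole if a number of a shift passes 6.25 or a number of a turn 0.188, either way. A call with a gripper value outside its range is refused whole. The fingers move at their own pace and stop on an object; "squeeze" is the grip in N (left out, the last holds). Time passes only in rows, so rows that do not move let the fingers close. It gives the time, the measured TCP pose, the force and the opening at its end, in the units of the state.
- telemetry.read_state(): the state, without advancing time (a new reading comes with each control period).
- imaging.camera(name): name is "scene" or "top" or "wrist"; returns a dict with "img" (480x640x3 uint8, blue, green, red), "intrinsics" (3x3 intrinsics, pixels), "world_from_camera" (4x4, takes a point from camera to world coordinates). Camera axes: x right, y up, looking along -z (the intrinsics and any distortion apply to the point x, -y, -z); pixel columns grow to the right and rows downward; lengths in m; the calibration is good to about 2 mm. A picture is of the moment at which its call begins. There is no depth.
- job_done(): hands the job in, once; it reports no verdict.
Trained networks look in a picture, given as the dict that the camera call returned (one of the last four; its "shot" number tells which), for a name from the list of things; names that differ only in an ending like _2 or _b are one class to them, and where a whole thing is asked for, a point or a joint stands for the part that bears it (a point fixed in the world has none). Each returns a list of dicts, best first, with "confidence" (0 to 1); they miss things now and then, are a little off and sometimes report something else, mostly with a low value. They report only what shows in the picture. A call takes as long as a camera call. They do not tell look-alikes from the thing itself.
- imaging.regions_of(thing, picture): "pixels" (480x640 bool, what is visible of it) and "box" ([left, top, right, bottom] in pixels, round what is visible of it).
- imaging.spot_point(thing, picture): "position" ([row, column] in pixels: a listed point, or the origin of a listed thing).
The state is a dict: "t": time; "joint_positions": joint angles; "qd": joint speeds; "joint_torque": joint torques, N m; "tool_pos": TCP position; "tool_rot": TCP orientation; "ft_force": force on the tool from outside, world axes, zero at the start; "torque": the same for the moment, N m; "gripper_width": finger opening in m.
Only numpy, scipy, OpenCV 4.12 (cv2) and the standard library are available. Lean on these libraries where they do the work, as an engineer would, in place of code of your own. Each camera call takes 0.05 s, during which the arm holds its last target.

## Working session

There is one attempt and no reset: what is moved stays moved. The work goes in short steps, Python scripts to look and compute and a tool call to move; the robot and the scene stay as the last step left them, time stands still between calls to the robot, and variables do not carry over. Pictures are saved under pics/ and viewed, and the job is handed in when it is done.

Besides the shell and the picture viewer there is one more tool, called after ">>>" in YAML: its name, and indented under it one key for each argument. servo_tool: Moves the arm, as the interface text tells. Its arguments: {"type":"object","properties":{"increments":{"type":"array"},"squeeze":{"type":"number"}},"required":["increments"]}

```bash
ls; mkdir -p pics
cat > h.py <<'E'
import numpy as np, cv2, sys
sys.path.insert(0,'.')
from rig import telemetry, imaging, job_done, env
def save(c,n): cv2.imwrite('pics/%s.png'%n,c['img'])
def ray(c,row,col):
    K=np.array(c['intrinsics']);T=np.array(c['world_from_camera'])
    d=np.linalg.inv(K)@np.array([col,row,1.0]); d=np.array([d[0],-d[1],-d[2]])
    return T[:3,3],T[:3,:3]@d
def onz(c,row,col,z):
    o,d=ray(c,row,col); return o+d*(z-o[2])/d[2]
def proj(c,p):
    K=np.array(c['intrinsics']);T=np.array(c['world_from_camera'])
    q=T[:3,:3].T@(np.array(p)-T[:3,3]); q=np.array([q[0],-q[1],-q[2]]); q=K@q
    return q[1]/q[2],q[0]/q[2]
def tri(obs):
    A=np.zeros((3,3));b=np.zeros(3)
    for c,rc in obs:
        o,d=ray(c,*rc); d=d/np.linalg.norm(d);M=np.eye(3)-np.outer(d,d);A+=M;b+=M@o
    p=np.linalg.solve(A,b); return p
E
python3 - <<'E'
from h import *
print({k:np.round(v,4).tolist() if not isinstance(v,str) else v for k,v in telemetry.read_state().items()}, env.grasp_offset)
cs={n:imaging.camera(n) for n in('scene','top','wrist')}
for n,c in cs.items(): save(c,n+'0'); print(n,c['img'].shape,[k for k in c],np.round(c['world_from_camera'],3).tolist())
for n in('scene','top'):
  c=cs[n]
  for t in('cart_a_mid','cart_a_foot','pan_top','mouth','tray','balance','holder','bottle','beaker','tuberack'):
    print(n,t,[(np.round(r['position'],1).tolist(),round(r['confidence'],2)) for r in imaging.spot_point(t,c)])
E
```

```text
pics
{'t': 0.0, 'joint_positions': [1.1604, 0.4352, 0.025, 1.5741, -0.0116, 1.134, -0.0751], 'qd': [0.0017, 0.0022, -0.0001, 0.0003, 0.0004, 0.0001, -0.0015], 'joint_torque': [0.0005, -66.7853, 0.985, -31.4458, -0.0607, 0.0433, 0.0001], 'tool_pos': [0.1892, -0.5954, 0.404], 'tool_rot': [0.9882, 0.1533, -0.0002, -0.0007], 'ft_force': [-1.1075, 0.5092, 1.2561], 'torque': [-0.0309, -0.0126, 0.0275], 'gripper_width': 0.0918} 0.1592
scene (480, 640, 3) ['img', 'intrinsics', 'world_from_camera', 'shot'] [[-0.869, -0.403, 0.286, 0.853], [0.494, -0.717, 0.491, 0.441], [0.007, 0.568, 0.823, 0.83], [0.0, 0.0, 0.0, 1.0]]
top (480, 640, 3) ['img', 'intrinsics', 'world_from_camera', 'shot'] [[-0.002, 0.994, -0.107, 0.455], [-1.0, -0.0, 0.016, 0.004], [0.015, 0.107, 0.994, 1.5], [0.0, 0.0, 0.0, 1.0]]
wrist (480, 640, 3) ['img', 'intrinsics', 'world_from_camera', 'shot'] [[0.304, 0.918, 0.255, 0.258], [-0.953, 0.294, 0.079, -0.572], [-0.002, -0.267, 0.964, 0.384], [0.0, 0.0, 0.0, 1.0]]
scene cart_a_mid [([267.6, 371.3], 0.91), ([261.1, 403.7], 0.74), ([261.1, 443.9], 0.63)]
scene cart_a_foot [([268
[... 207 characters left out ...]
 balance [([271.3, 293.5], 0.77)]
scene holder [([388.3, 469.5], 0.81)]
scene bottle [([410.4, 306.6], 0.75), ([201.1, 366.6], 0.72)]
scene beaker [([320.2, 240.9], 0.72)]
scene tuberack [([172.5, 215.8], 0.61)]
top cart_a_mid [([340.2, 260.8], 0.66), ([312.5, 277.2], 0.63)]
top cart_a_foot [([310.9, 277.3], 0.71), ([282.2, 284.5], 0.58), ([339.2, 262.1], 0.54)]
top pan_top [([216.9, 378.2], 0.66)]
top mouth [([296.2, 164.4], 0.98)]
top tray [([307.0, 458.1], 0.7)]
top balance [([228.1, 319.1], 0.62)]
top holder [([297.7, 169.9], 0.68)]
top bottle [([187.9, 217.3], 0.95)]
top beaker [([172.3, 305.3], 0.75)]
top tuberack [([213.5, 457.3], 0.89), ([299.6, 170.6], 0.61), ([319.6, 345.1], 0.27)]
```

View pics/scene0.png

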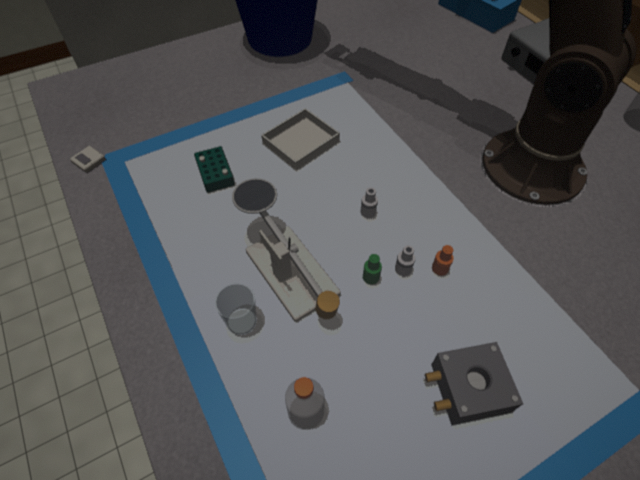

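View pics/top0.png

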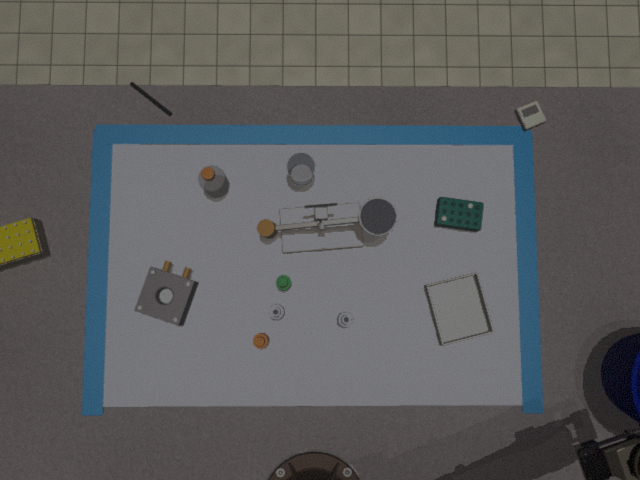

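Run:
```python
import cv2,numpy as np
a=cv2.imread('pics/scene0.png')[220:310,340:470];b=cv2.imread('pics/top0.png')[260:360,230:320]
a=cv2.resize(a,None,fx=3.4,fy=3.4,interpolation=2);b=cv2.resize(b,None,fx=3.4,fy=3.4,interpolation=2)
o=np.zeros((max(a.shape[0],b.shape[0]),a.shape[1]+b.shape[1],3),np.uint8);o[:a.shape[0],:a.shape[1]]=a;o[:b.shape[0],a.shape[1]:]=b
cv2.imwrite('pics/crop0.png',o)
```

```text
(no output)
```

View pics/crop0.png

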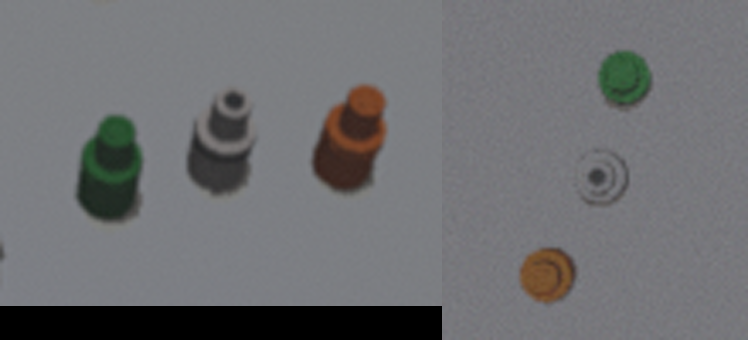

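Candidates: the metal ones at top (277,312) and (345,320), which are scene (405,257) and (370,202). The green and orange ones are decoys, and the crop confirms the (277,312) one is bare metal. Next I'll measure the positions.

```bash
python3 - <<'E'
from h import *
c=imaging.camera('top'); s=imaging.camera('scene')
import pickle; pickle.dump((c,s),open('c0.pkl','wb'))
print(c['intrinsics'][0])
g=cv2.cvtColor(c['img'],cv2.COLOR_BGR2GRAY)
for n,(u,v) in {'c1':(277,312),'c2':(345,320),}.items():
  P=g[v-16:v+17,u-16:u+17]; cv2.imwrite('pics/%s.png'%n,cv2.resize(P,None,fx=12,fy=12,interpolation=2))
for n,cc in(('top',c),('scene',s)):
 for t in('cart_a_mid','holder','tray','balance','pan_top','beaker','bottle'):
  for r in imaging.regions_of(t,cc):
    m=r['pixels'];ys,xs=np.nonzero(m);print(n,t,round(r['confidence'],2),r['box'],m.sum(),xs.mean().round(1),ys.mean().round(1))
E
python3 -c "
import cv2,numpy as np
cv2.imwrite('pics/c12.png',np.hstack([cv2.imread('pics/c1.png'),cv2.imread('pics/c2.png')]))"
```

```text
[608.80082981   0.         321.26408048]
top cart_a_mid 0.7 [253.9, 333.1, 269.1, 350.4] 220 260.8 340.4
top cart_a_mid 0.69 [269.4, 306.0, 287.1, 320.2] 194 277.0 312.3
top cart_a_mid 0.52 [275.3, 277.6, 291.9, 287.9] 180 283.3 282.6
top cart_a_mid 0.46 [425.0, 272.8, 495.4, 344.1] 3509 458.7 308.5
top holder 0.81 [132.2, 264.6, 196.2, 324.5] 2576 166.9 295.0
top holder 0.66 [255.7, 196.0, 396.1, 239.1] 1899 346.5 219.6
top tray 0.57 [425.2, 274.3, 497.7, 343.1] 3359 458.9 308.5
top balance 0.65 [258.3, 198.6, 398.6, 253.6] 5270 330.7 224.7
top balance 0.35 [288.2, 152.8, 314.5, 185.4] 801 300.7 168.0
top pan_top 0.87 [358.4, 199.2, 399.8, 232.2] 1197 378.1 215.7
top beaker 0.82 [289.4, 152.7, 314.6, 184.5] 789 300.8 168.0
top bottle 0.64 [197.7, 167.6, 230.3, 198.6] 725 214.0 181.5
scene cart_a_mid 0.82 [394.2, 248.4, 416.6, 278.9] 482 404.9 261.8
scene cart_a_mid 0.77 [363.7, 253.6, 385.1, 283.9] 422 371.9 269.7
scene cart_a_mid 0.75 [432.2, 246.5, 454.2, 274.8] 452 442.9 260.6
scene cart_a_mid 0.71 [470.3, 373.5, 486.1, 390.2] 208 476.7 380.7
scene holder 0.76 [423.0, 345.0, 523.1, 424.9] 5747 473.7 383.9
scene tray 0.72 [266.3, 107.0, 338.7, 172.7] 2778 300.2 138.7
scene tray 0.46 [232.9, 180.3, 338.7, 321.8] 6444 285.9 258.4
scene balance 0.78 [230.3, 178.0, 337.9, 319.5] 6280 286.2 258.6
scene pan_top 0.98 [232.2, 182.9, 277.8, 212.5] 1285 253.8 195.9
scene beaker 0.86 [214.6, 282.4, 256.9, 335.2] 1657 236.7 308.2
scene bottle 0.77 [286.7, 377.5, 324.0, 431.7] 1674 304.6 402.9
scene bottle 0.56 [468.4, 372.3, 487.2, 391.7] 234 476.6 380.6
```

View pics/c12.png

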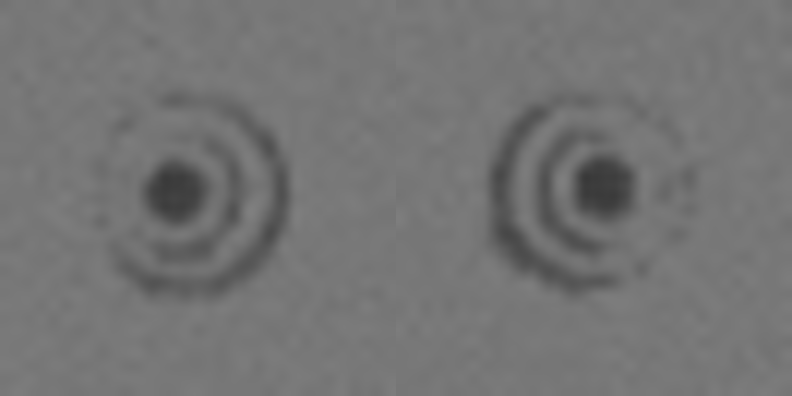

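```bash
python3 - <<'E'
from h import *
import pickle
c,s=pickle.load(open('c0.pkl','rb'))
def dark(cc,u,v,r,thr=None):
    g=cv2.cvtColor(cc['img'],cv2.COLOR_BGR2GRAY).astype(float)[v-r:v+r+1,u-r:u+r+1]
    w=np.clip(g.max()*0.75-g,0,None); yy,xx=np.mgrid[v-r:v+r+1,u-r:u+r+1]
    return (w*yy).sum()/w.sum(),(w*xx).sum()/w.sum()
for n,a,b in(('c1',(275,311),None),('c2',(346,319),None)):
    rc=dark(c,*a,3); print(n,rc,onz(c,*rc,.078).round(4), 'scene proj',np.round(proj(s,onz(c,*rc,.078)),1))
for cc,n in((c,'top'),(s,'sc')):
    print(n,'scene/top mouth')
print('mouth',onz(c,296.2,164.4,.06),onz(s,380.5,476.8,.06),tri([(c,(296.2,165.4)),(s,(380.2,476.9))]))
print('pan',onz(c,215.7,378.1,.126),onz(s,195.9,253.8,.126),tri([(c,(215.7,378.1)),(s,(195.9,253.8))]))
print('tray',onz(c,308.5,458.8,.03),onz(s,138.7,300.2,.02))
print('bottle',onz(c,173,208,.14), 'beaker',onz(c,172.3,300,.05))
for n,a,z,k in(('mouth',(166,296),.06,'t'),):
    P=c['img'][285:308,154:178]; cv2.imwrite('pics/mouth.png',cv2.resize(P,None,fx=14,fy=14,interpolation=2))
P=s['img'][365:396,460:494]; cv2.imwrite('pics/mouths.png',cv2.resize(P,None,fx=12,fy=12,interpolation=2))
P=s['img'][185:215,355:385]; cv2.imwrite('pics/c2s.png',cv2.resize(P,None,fx=12,fy=12,interpolation=2))
E
python3 -c "
import cv2,numpy as np
L=[cv2.imread('pics/%s.png'%n) for n in('mouth','mouths','c2s')]
h=max(x.shape[0] for x in L)
L=[cv2.copyMakeBorder(x,0,h-x.shape[0],0,0,0) for x in L]
o=np.hstack(L);print(o.shape);cv2.imwrite('pics/mm.png',cv2.resize(o,None,fx=.7,fy=.7))"
```

```text
c1 (np.float64(311.5309139784946), np.float64(275.10483870967744)) [0.455  0.0896 0.078 ] scene proj [249.7 409.1]
c2 (np.float64(319.08813160987074), np.float64(345.7003525264395)) [ 0.4372 -0.0742  0.078 ] scene proj [191.  371.3]
top scene/top mouth
sc scene/top mouth
mouth [0.49135687 0.35074038 0.06      ] [0.5009427  0.35361059 0.06      ] [0.4921907  0.35189352 0.04291905]
pan [ 0.67239449 -0.14717635  0.126     ] [ 0.67477584 -0.14490019  0.126     ] [ 0.67342003 -0.14784033  0.12210796]
tray [ 0.46141657 -0.34995591  0.03      ] [ 0.46724111 -0.34758897  0.02      ]
bottle [0.76802551 0.23997413 0.14      ] beaker [0.79082933 0.03297687 0.05      ]
(372, 1104, 3)
```

View pics/mm.png

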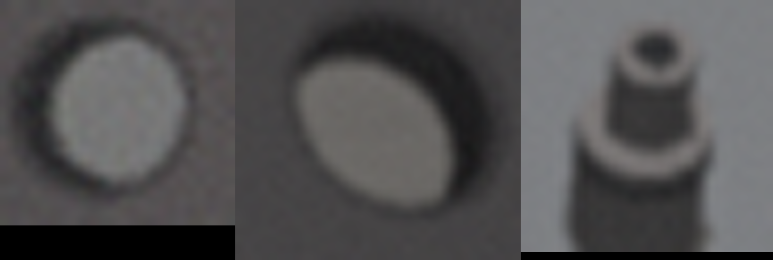

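Both metal cartridges are located to about 1–2 mm: c1 at (0.455, 0.090) and c2 at (0.437, -0.074). c2 stands alone, and the scene projection agrees within 1 px. I'll start with c2, squaring the tool to the world axes first.

>>> servo_tool:
  increments:
    - [[0,0,2],[0,0,0.154],6]
    - [[0,0,2],[0,0,0.154],6]
    - [[2.48,-5.2,0],[0,0,0],6]
    - [[2.48,-5.2,0],[0,0,0],6]
    - [[2.48,-5.2,0],[0,0,0],6]
    - [[2.48,-5.2,0],[0,0,0],6]
    - [[2.48,-5.2,0],[0,0,0],6]
    - [[2.48,-5.2,0],[0,0,0],6]
  squeeze: 20

```text
t: 2.95
tool_pos: [0.3388, -0.282, 0.3651]
tool_rot: [1.0, -0.0, 0.0, 0.0]
ft_force: [1.5, 0.3, 0.3]
gripper_width: 0.0598
```

>>> servo_tool:
  increments:
    - [[2.48,-5.2,0],[0,0,0],6]
    - [[2.48,-5.2,0],[0,0,0],6]
    - [[2.48,-5.2,0],[0,0,0],6]
    - [[2.48,-5.2,0],[0,0,0],6]
    - [[0,0,0],[0,0,0],6]
    - [[0,0,0],[0,0,0],6]

```text
t: 3.7
tool_pos: [0.4373, -0.076, 0.3647]
tool_rot: [1.0, 0.0, -0.0, 0.0]
ft_force: [0.2, 0.1, -0.3]
gripper_width: 0.0601
```

Run:
```python
from h import *
w=imaging.camera('wrist'); save(w,'w1'); st=telemetry.read_state(); print(st['t'],np.round(st['tool_pos'],4),st['ft_force'])
T=np.array(w['world_from_camera']);print(T.round(3).tolist())
print(proj(w,[.4372,-.0742,.078]),proj(w,[.4372,-.0742,0]))
print([(np.round(r['position'],1).tolist(),round(r['confidence'],2)) for r in imaging.spot_point('cart_a_mid',w)])
```

```text
3.75 [ 0.4371 -0.0767  0.3647] [ 0.48037953 -0.34092347  0.24851358]
[[0.001, 0.964, 0.267, 0.51], [-1.0, 0.001, 0.0, -0.075], [-0.0, -0.267, 0.964, 0.345], [0.0, 0.0, 0.0, 1.0]]
(np.float64(238.86571763171224), np.float64(319.7927152992638)) (np.float64(215.5334746727744), np.float64(320.0033631486234))
[([106.8, 114.7], 0.95), ([286.6, 74.3], 0.82), ([202.7, 108.3], 0.75)]
```

View pics/w1.png

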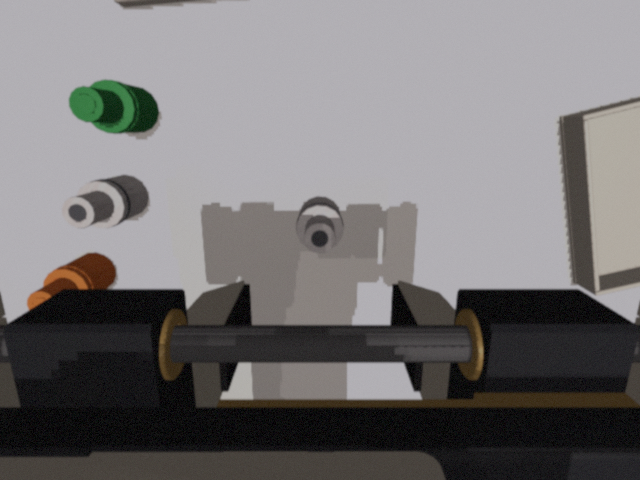

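The wrist view shows c2's bore at (319,238), and the prediction was (320,239), so they match. Descending to grip it.

>>> servo_tool:
  increments:
    - [[0,-0.15,5],[0,0,0],6]
    - [[0,0,4.8],[0,0,0],6]
    - [[0,0,2.5],[0,0,0],6]
    - [[0,0,1],[0,0,0],6]
    - [[0,0,0],[0,0,0],6]

```text
t: 4.42
tool_pos: [0.4374, -0.0749, 0.2318]
tool_rot: [1.0, -0.001, -0.0, 0.0]
ft_force: [0.8, -0.5, 0.0]
gripper_width: 0.0601
```

>>> servo_tool:
  increments:
    - [[0,0,0],[0,0,0],1.5]
    - [[0,0,0],[0,0,0],1.5]
    - [[0,0,0],[0,0,0],1.5]
    - [[0,0,0],[0,0,0],1.5]
  squeeze: 25

```text
t: 4.92
tool_pos: [0.4376, -0.0742, 0.232]
tool_rot: [1.0, -0.0, 0.0, 0.0]
ft_force: [-0.7, -1.0, 0.1]
gripper_width: 0.0244
```

>>> servo_tool:
  increments:
    - [[0,0,0],[0,0,0],1.5]
    - [[0,0,-2],[0,0,0],1.5]
    - [[0,0,-5],[0,0,0],1.5]
    - [[0,0,-5],[0,0,0],1.5]
    - [[0,0,-3.5],[0,0,0],1.5]
    - [[0,0,0],[0,0,0],1.5]
    - [[0,0,0],[0,0,0],1.5]
    - [[0,0,0],[0,0,0],1.5]

```text
t: 5.92
tool_pos: [0.4369, -0.0742, 0.3852]
tool_rot: [1.0, -0.0, -0.002, -0.0]
ft_force: [-0.5, 0.3, -3.6]
gripper_width: 0.0209
```

Run:
```python
from h import *
w=imaging.camera('wrist'); save(w,'w2'); st=telemetry.read_state(); print(st['t'],np.round(st['tool_pos'],4),np.round(st['ft_force'],2),st['gripper_width'])
x,y,z=st['tool_pos'];zt=z-.232+.078
print(proj(w,[x,y,zt]))
```

```text
5.975 [ 0.4371 -0.0742  0.3854] [ 0.39  0.08 -2.43] 0.020672681799341387
(np.float64(331.4396891979379), np.float64(324.1471962645713))
```

View pics/w2.png

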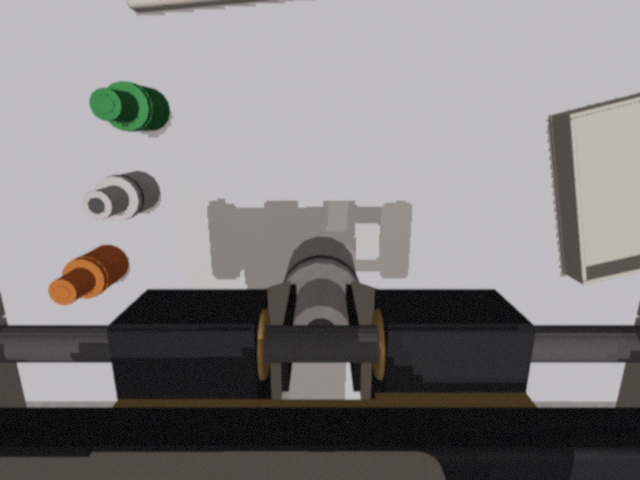

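c2 is held upright, with a downward load of about 2.4–3.6 N that suggests it is the packed one. Moving it over the pan.

>>> servo_tool:
  increments:
    - [[4.73,1.46,0],[0,0,0],1.5]
    - [[4.73,1.46,0],[0,0,0],1.5]
    - [[4.73,1.46,0],[0,0,0],1.5]
    - [[4.73,1.46,0],[0,0,0],1.5]
    - [[4.73,1.46,0],[0,0,0],1.5]
    - [[0,0,0],[0,0,0],1.5]
    - [[0,0,0],[0,0,0],1.5]

```text
t: 6.85
tool_pos: [0.6737, -0.147, 0.385]
tool_rot: [1.0, -0.0, -0.001, -0.0]
ft_force: [0.5, 0.1, -2.1]
gripper_width: 0.0207
```

Run:
```python
from h import *
s=imaging.camera('scene'); save(s,'s2');t=imaging.camera('top'); save(t,'t2'); st=telemetry.read_state(); print(st['t'],np.round(st['tool_pos'],4),np.round(st['ft_force'],2),st['gripper_width'])
x,y,z=st['tool_pos'];P=[proj(s,[x,y,z-.232]),proj(s,[.6735,-.1473,.126])];print(P)
a=s['img'][120:330,170:350];cv2.imwrite('pics/s2c.png',cv2.resize(a,None,fx=2.8,fy=2.8,interpolation=2))
```

```text
6.95 [ 0.6732 -0.1469  0.3862] [ 0.58  0.16 -3.13] 0.020930936632083653
[(np.float64(185.45792296931378), np.float64(252.38490195352313)), (np.float64(194.85505275897546), np.float64(253.87940365415315))]
```

View pics/s2c.png

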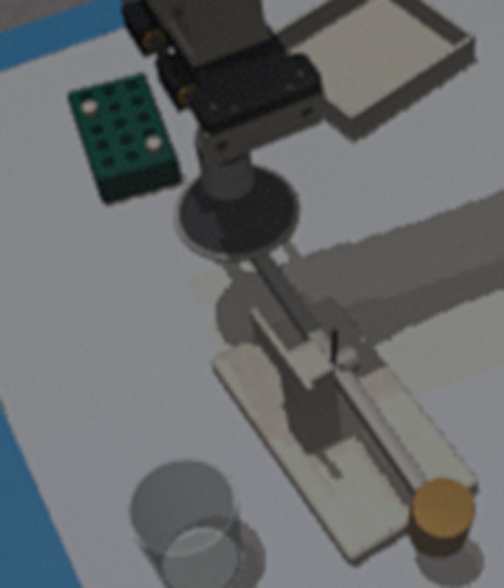

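The cartridge is centred over the pan, so I'll lower it gently.

>>> servo_tool:
  increments:
    - [[0,0,1.2],[0,0,0],1.5]
    - [[0,0,0.8],[0,0,0],1.5]
    - [[0,0,0.3],[0,0,0],1.5]
    - [[0,0,0.3],[0,0,0],1.5]
    - [[0,0,0.2],[0,0,0],1.5]
    - [[0,0,0],[0,0,0],1.5]
    - [[0,0,0],[0,0,0],1.5]

```text
t: 7.82
tool_pos: [0.674, -0.1473, 0.3589]
tool_rot: [1.0, -0.0, 0.0, 0.0]
ft_force: [-0.3, -0.2, -3.1]
gripper_width: 0.0207
```

Run:
```python
from h import *
s=imaging.camera('scene'); st=telemetry.read_state(); print(st['t'],np.round(st['tool_pos'],4),np.round(st['ft_force'],2),st['gripper_width'])
a=s['img'][120:330,170:350];cv2.imwrite('pics/s3c.png',cv2.resize(a,None,fx=2.8,fy=2.8,interpolation=2))
```

```text
7.875 [ 0.674  -0.1473  0.3589] [ 0.21  0.16 -2.37] 0.020844684550153543
```

View pics/s3c.png

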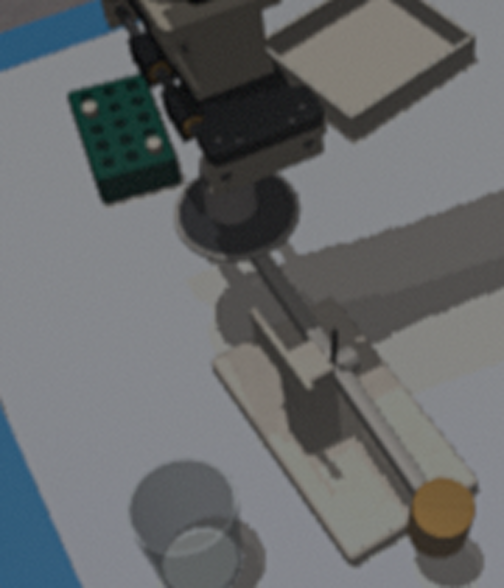

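>>> servo_tool:
  increments:
    - [[0,0,0.15],[0,0,0],1.5]
    - [[0,0,0.15],[0,0,0],1.5]
    - [[0,0,0],[0,0,0],1.5]
    - [[0,0,0],[0,0,0],1.5]

```text
t: 8.38
tool_pos: [0.674, -0.1474, 0.3559]
tool_rot: [1.0, -0.0, 0.0, 0.0]
ft_force: [0.4, -1.0, -0.0]
gripper_width: 0.0209
```

The downward load is gone, so the cartridge is resting on the pan. Opening the fingers.

>>> servo_tool:
  increments:
    - [[0,0,0],[0,0,0],3]
    - [[0,0,0],[0,0,0],5]
    - [[0,0,0],[0,0,0],5]
    - [[0,0,0],[0,0,0],5]
    - [[0,0,0],[0,0,0],5]
    - [[0,0,0],[0,0,0],5]
    - [[0,0,0],[0,0,0],5]
    - [[0,0,0],[0,0,0],5]

```text
t: 9.38
tool_pos: [0.6739, -0.1473, 0.3557]
tool_rot: [1.0, -0.0, -0.0, 0.0]
ft_force: [-0.1, 0.8, 0.3]
gripper_width: 0.0497
```

Run:
```python
from h import *
s=imaging.camera('scene'); st=telemetry.read_state(); print(st['t'],np.round(st['tool_pos'],4),np.round(st['ft_force'],2),st['gripper_width'])
a=s['img'][120:330,170:350];cv2.imwrite('pics/s4c.png',cv2.resize(a,None,fx=2.8,fy=2.8,interpolation=2))
```

```text
9.425 [ 0.6739 -0.1473  0.3557] [0.42 0.77 0.24] 0.04993085408996213
```

View pics/s4c.png

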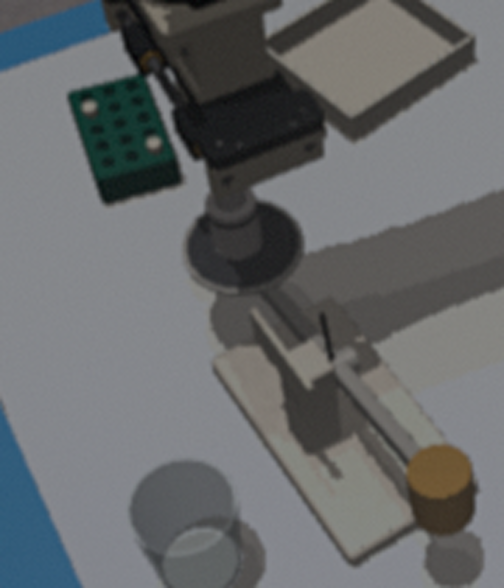

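The pan is sinking and the counterweight rising, so c2 is packed. Waiting for the beam to settle.

>>> servo_tool:
  increments:
    - [[0,0,0],[0,0,0],5]
    - [[0,0,0],[0,0,0],5]
    - [[0,0,0],[0,0,0],5]
    - [[0,0,0],[0,0,0],5]
    - [[0,0,0],[0,0,0],5]
    - [[0,0,0],[0,0,0],5]
    - [[0,0,0],[0,0,0],5]
    - [[0,0,0],[0,0,0],5]

```text
t: 10.42
tool_pos: [0.6739, -0.1473, 0.3557]
tool_rot: [1.0, -0.0, -0.0, 0.0]
ft_force: [-0.4, -0.2, -0.2]
gripper_width: 0.0499
```

Run:
```python
from h import *
s=imaging.camera('scene');w=imaging.camera('wrist'); save(w,'w5'); st=telemetry.read_state(); print(st['t'],np.round(st['tool_pos'],4),np.round(st['ft_force'],2),st['gripper_width'])
a=s['img'][120:330,170:350];cv2.imwrite('pics/s5c.png',cv2.resize(a,None,fx=2.8,fy=2.8,interpolation=2))
for z in(.08,.088,.094): print(z,proj(s,[.674,-.1473,z+.078]),proj(w,[.674,-.1473,z+.078]))
```

```text
10.525 [ 0.6739 -0.1473  0.3557] [ 0.83  0.04 -0.92] 0.04979856292253764
0.08 (np.float64(184.1617381166811), np.float64(251.68584697878097)) (np.float64(287.7579219256136), np.float64(323.352138043635))
0.088 (np.float64(181.36480650798305), np.float64(251.1765129389675)) (np.float64(294.40984010286314), np.float64(323.4543495374837))
0.094 (np.float64(179.23969471058092), np.float64(250.78952035986407)) (np.float64(299.7786239844859), np.float64(323.53684475255847))
```

View pics/s5c.png

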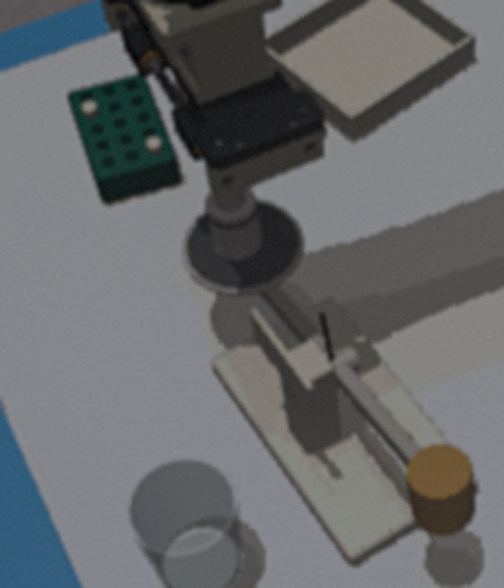

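View pics/w5.png

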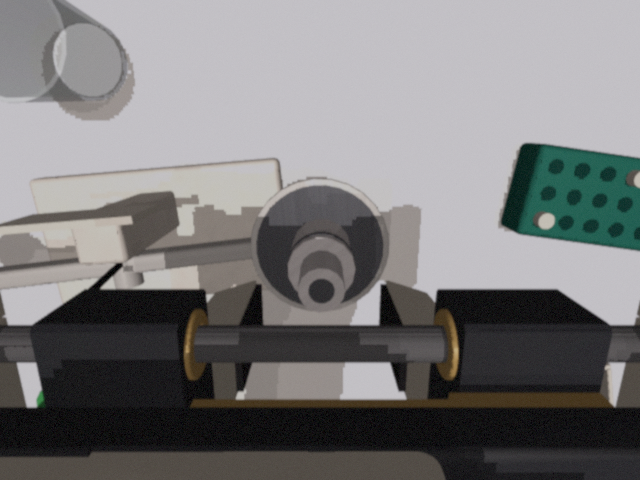

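Comparing t = 9.4 s with t = 10.5 s, the beam hasn't moved and the pan is down, so **c2 is packed** and c1 is empty. Regripping c2 on the lowered pan.

>>> servo_tool:
  increments:
    - [[0,0,1.5],[0,0,0],5]
    - [[0,0,1.4],[0,0,0],5]
    - [[0,0,0.7],[0,0,0],5]
    - [[0,0,0],[0,0,0],5]
    - [[0,0,0],[0,0,0],1.5]
    - [[0,0,0],[0,0,0],1.5]
    - [[0,0,0],[0,0,0],1.5]
    - [[0,0,0],[0,0,0],1.5]
  squeeze: 40

```text
t: 11.52
tool_pos: [0.674, -0.1474, 0.3201]
tool_rot: [1.0, -0.0, 0.0, 0.0]
ft_force: [0.6, -0.6, 1.2]
gripper_width: 0.0208
```

>>> servo_tool:
  increments:
    - [[0,0,0],[0,0,0],1.5]
    - [[0,0,-1],[0,0,0],1.5]
    - [[0,0,-2],[0,0,0],1.5]
    - [[0,0,-3],[0,0,0],1.5]
    - [[0,0,-2],[0,0,0],1.5]
    - [[0,0,0],[0,0,0],1.5]

```text
t: 12.28
tool_pos: [0.6743, -0.1472, 0.4017]
tool_rot: [1.0, -0.0, 0.002, 0.0]
ft_force: [-0.2, -0.2, -2.8]
gripper_width: 0.0209
```

Run:
```python
from h import *
w=imaging.camera('wrist'); save(w,'w6');s=imaging.camera('scene');save(s,'s6'); st=telemetry.read_state(); print(st['t'],np.round(st['tool_pos'],4),np.round(st['ft_force'],2),st['gripper_width'])
print(s['shot'])
```

```text
12.375 [ 0.6737 -0.1472  0.399 ] [-0.27  0.64 -1.92] 0.020321530267265214
15
```

View pics/w6.png

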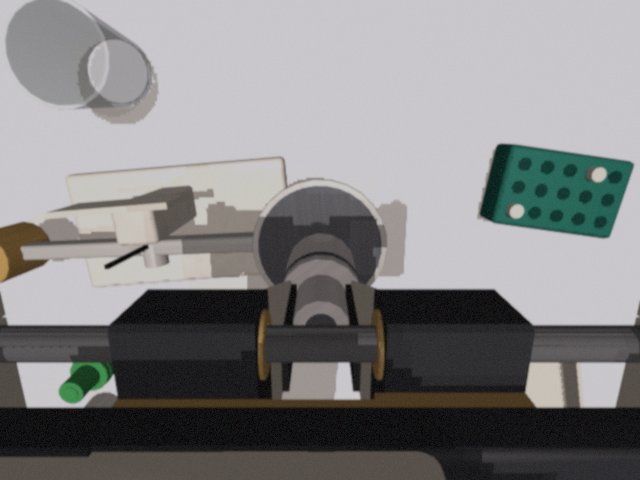

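Held again. Moving towards the holder and stopping short of it in x, so the wrist camera sees the hole unobstructed.

>>> servo_tool:
  increments:
    - [[-2.54,-4.99,0],[0,0,0],1.5]
    - [[-2.54,-4.99,0],[0,0,0],1.5]
    - [[-2.54,-4.99,0],[0,0,0],1.5]
    - [[-2.54,-4.99,0],[0,0,0],1.5]
    - [[-2.54,-4.99,0],[0,0,0],1.5]
    - [[-2.54,-4.99,0],[0,0,0],1.5]
    - [[-2.54,-4.99,0],[0,0,0],1.5]
    - [[-2.54,-4.99,0],[0,0,0],1.5]

```text
t: 13.38
tool_pos: [0.4695, 0.2531, 0.3986]
tool_rot: [1.0, -0.0, -0.001, 0.0]
ft_force: [1.0, -0.3, -3.2]
gripper_width: 0.0204
```

>>> servo_tool:
  increments:
    - [[-2.54,-4.99,0],[0,0,0],1.5]
    - [[-2.54,-4.99,0],[0,0,0],1.5]
    - [[0,0,4],[0,0,0],1.5]
    - [[0,0,0],[0,0,0],1.5]
    - [[0,0,0],[0,0,0],1.5]
    - [[0,0,0],[0,0,0],1.5]

```text
t: 14.12
tool_pos: [0.4209, 0.3514, 0.3609]
tool_rot: [1.0, -0.001, 0.001, -0.0]
ft_force: [0.5, 0.3, -3.0]
gripper_width: 0.0206
```

Run:
```python
from h import *
w=imaging.camera('wrist'); save(w,'w7'); st=telemetry.read_state(); print(st['t'],np.round(st['tool_pos'],4),np.round(st['ft_force'],2),st['gripper_width'],np.round(st['joint_positions'],2))
import pickle;pickle.dump(w,open('w7.pkl','wb'))
print(proj(w,[.492,.352,.06]))
print([(np.round(r['position'],1).tolist(),round(r['confidence'],2),onz(w,*r['position'],.06).round(4)) for r in imaging.spot_point('mouth',w)])
```

```text
14.175 [0.4208 0.3514 0.3608] [ 0.5  -0.12 -2.58] 0.020746336067486746 [-0.52  0.38 -0.36  1.8   0.16  0.99 -2.52]
(np.float64(132.47372527353576), np.float64(322.03792137032593))
[([129.5, 322.9], 0.88, array([0.4939, 0.3514, 0.06  ]))]
```

View pics/w7.png

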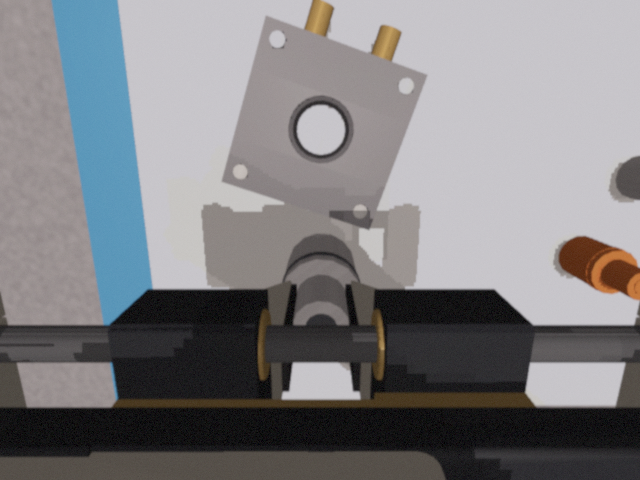

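Run:
```python
from h import *
import pickle
w=pickle.load(open('w7.pkl','rb'))
g=cv2.cvtColor(w['img'],cv2.COLOR_BGR2GRAY)
cv2.imwrite('pics/m7.png',cv2.resize(g[85:175,275:370],None,fx=6,fy=6,interpolation=2))
# outer ring: holder top gray vs darker chamfer/ring. radial edge profile
u0,v0=321.,129.
pts=[];pts2=[]
for th in np.linspace(0,2*np.pi,72,endpoint=False):
    r=np.arange(18,42,.25)
    x=(u0+r*np.cos(th)).astype(np.float32);y=(v0+r*np.sin(th)).astype(np.float32)
    p=cv2.GaussianBlur(cv2.remap(g,x[None],y[None],1),(9,1),1.5)[0].astype(float)
    d=np.gradient(p); i=np.argmax(np.where(r>25,d,-9)); pts.append((x[i],y[i])); j=np.argmin(d);pts2.append((x[j],y[j]))
for P,z in((pts,.06),(pts2,.06)):
    e=cv2.fitEllipseAMS(np.array(P,np.float32)); print(e, onz(w,e[0][1],e[0][0],z).round(4))
# world circle fit of outer pts at z=.06
for P in(pts,pts2):
  Q=np.array([onz(w,v,u,.06)[:2] for u,v in P]);A=np.c_[2*Q,np.ones(len(Q))];s=np.linalg.lstsq(A,(Q**2).sum(1),rcond=None)[0]
  print('circle',s[:2].round(4),np.sqrt(s[2]+s[0]**2+s[1]**2))
i1=cv2.imread('pics/w1.png',0).astype(float)
g1=i1[228:250,308:331];wt=np.clip(90-g1,0,None);yy,xx=np.mgrid[228:250,308:331];print('bore w1',(wt*yy).sum()/wt.sum(),(wt*xx).sum()/wt.sum(),g1.min(),np.median(g1))
i5=cv2.imread('pics/w5.png',0).astype(float)
print(i5[290,310:332].astype(int))
```

```text
((319.74822998046875, 126.8311996459961), (59.40290451049805, 61.85280990600586), 183.1138153076172) [0.4957 0.3535 0.06  ]
((320.4920959472656, 129.3490753173828), (48.49069595336914, 50.1884880065918), 177.4057159423828) [0.494 0.353 0.06 ]
circle [0.4953 0.3535] 0.02003939091960044
circle [0.4938 0.353 ] 0.016347925800401963
bore w1 238.20645161290324 319.0954214360042 31.0 95.0
[44 43 41 42 43 46 52 42 45 46 47 41 46 49 46 48 48 44 43 41 48 47]
```

View pics/m7.png

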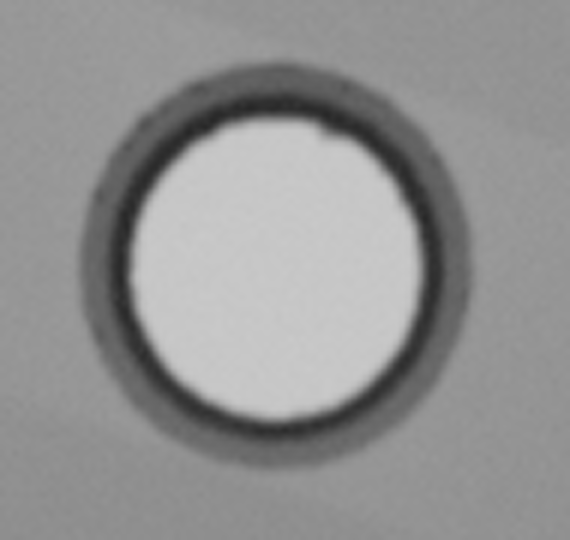

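Run:
```python
from h import *
import pickle
w=pickle.load(open('w7.pkl','rb'))
g=cv2.cvtColor(w['img'],cv2.COLOR_BGR2GRAY)
u0,v0=320.5,128.9
pts=[]
for th in np.linspace(0,2*np.pi,120,endpoint=False):
    r=np.arange(28,38,.2)
    x=(u0+r*np.cos(th)).astype(np.float32);y=(v0+r*np.sin(th)).astype(np.float32)
    p=cv2.GaussianBlur(cv2.remap(g,x[None],y[None],1),(15,1),2.5)[0].astype(float)
    d=np.gradient(p); i=np.argmax(d[3:-3])+3; pts.append((x[i],y[i]))
Q=np.array([onz(w,v,u,.06)[:2] for u,v in pts])
for k in range(5):
    A=np.c_[2*Q,np.ones(len(Q))];s=np.linalg.lstsq(A,(Q**2).sum(1),rcond=None)[0];R=np.sqrt(s[2]+s[0]**2+s[1]**2)
    e=abs(np.hypot(*(Q-s[:2]).T)-R);print(s[:2].round(4),R.round(5),len(Q),e.mean());Q=Q[e<max(2*e.mean(),.0002)]
w1T=None
```

```text
[0.4951 0.353 ] 0.02109 120 0.000791246203362128
[0.4953 0.3529] 0.02099 114 0.0007224754031900228
[0.4954 0.3529] 0.02087 107 0.0006355718291072874
[0.4955 0.353 ] 0.02068 95 0.0004587684107825441
[0.4956 0.353 ] 0.02052 85 0.0003219562671451235
```

Run:
```python
from h import *
import pickle
c,s=pickle.load(open('c0.pkl','rb'));w=pickle.load(open('w7.pkl','rb'))
print('top',onz(c,295.4,163.9,.06),'scene',onz(s,378.,477.9,.06),'wrist',onz(w,128.8,320.4,.06))
# dark inner wall ring outer edge (hole edge below chamfer): canny-ish threshold of dark blob
g=cv2.cvtColor(w['img'],cv2.COLOR_BGR2GRAY)[85:175,275:370]
for thr in(85,95,105,115,125):
    m=(g<thr).astype(np.uint8);n,l,st,_=cv2.connectedComponentsWithStats(m);k=1+np.argmax(st[1:,4])
    cs,_=cv2.findContours((l==k).astype(np.uint8),cv2.RETR_EXTERNAL,cv2.CHAIN_APPROX_NONE)
    e=cv2.fitEllipse(max(cs,key=len));q=onz(w,e[0][1]+85,e[0][0]+275,.06)
    Q=np.array([onz(w,p[0][1]+85,p[0][0]+275,.06)[:2] for p in max(cs,key=len)]);print(thr,np.round(e[0],2),np.round(e[1],1),q.round(4),np.hypot(*(Q-q[:2]).T).mean().round(4))
```

```text
top [0.49323307 0.3519584  0.06      ] scene [0.49652226 0.35122491 0.06      ] wrist [0.49439395 0.35310591 0.06      ]
85 [45.55 43.91] [55.6 57.9] [0.4943 0.353  0.06  ] 0.0188
95 [45.43 43.22] [56.9 60.3] [0.4948 0.3531 0.06  ] 0.0193
105 [45.55 42.86] [62.  63.2] [0.495 0.353 0.06 ] 0.0207
115 [45.49 43.68] [63.5 65.5] [0.4945 0.353  0.06  ] 0.0214
125 [45.46 43.81] [64.2 66.7] [0.4944 0.3531 0.06  ] 0.0217
```

Mouth estimate is (0.4944, 0.3526), with the cameras agreeing within about 2 mm. Moving above it and lowering to just over the mouth.

>>> servo_tool:
  increments:
    - [[3.7,-0.06,0],[0,0,0],1.5]
    - [[3.66,-0.06,0],[0,0,0],1.5]
    - [[0,0,3],[0,0,0],1.5]
    - [[0,0,2.2],[0,0,0],1.5]
    - [[0,0,0.6],[0,0,0],1.5]
    - [[0,0,0],[0,0,0],1.5]
    - [[0,0,0],[0,0,0],1.5]

```text
t: 15.1
tool_pos: [0.494, 0.3533, 0.303]
tool_rot: [1.0, -0.0, 0.001, -0.001]
ft_force: [-0.8, 0.1, -2.4]
gripper_width: 0.0208
```

Run:
```python
from h import *
s=imaging.camera('scene');w=imaging.camera('wrist');save(w,'w8');F=[]
st=telemetry.read_state(); print(st['t'],np.round(st['tool_pos'],4),np.round(st['ft_force'],2),st['gripper_width'],np.round(st['joint_positions'],2))
a=s['img'][330:430,415:530];a=cv2.resize(a,None,fx=4,fy=4,interpolation=2)
b=w['img'][150:350,200:440];b=cv2.resize(b,None,fx=1.4,fy=1.4)
o=np.zeros((400,a.shape[1]+b.shape[1],3),np.uint8);o[:400,:a.shape[1]]=a;o[:b.shape[0],a.shape[1]:]=b
cv2.imwrite('pics/s8.png',o)
```

```text
15.2 [0.4939 0.3532 0.3028] [-0.68  0.94 -2.71] 0.02058834058281026 [-0.48  0.53 -0.32  1.72  0.2   0.93 -2.46]
```

View pics/s8.png

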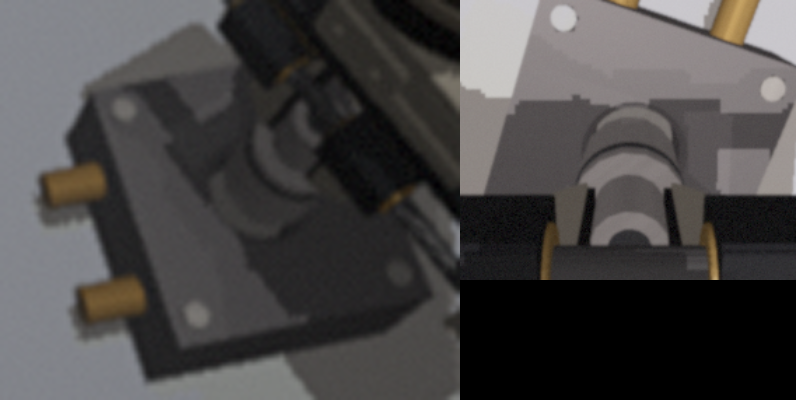

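>>> servo_tool:
  increments:
    - [[0.05,0.06,0.4],[0,0,0],1.5]
    - [[0,0,0.3],[0,0,0],1.5]
    - [[0,0,0.15],[0,0,0],1.5]
    - [[0,0,0.15],[0,0,0],1.5]
    - [[0,0,0.15],[0,0,0],1.5]
    - [[0,0,0.15],[0,0,0],1.5]

```text
t: 15.95
tool_pos: [0.4942, 0.3524, 0.2886]
tool_rot: [1.0, -0.0, 0.0, 0.0]
ft_force: [0.2, -0.7, -2.3]
gripper_width: 0.0208
```

>>> servo_tool:
  increments:
    - [[0,0,0.15],[0,0,0],1.5]
    - [[0,0,0.15],[0,0,0],1.5]
    - [[0,0,0.15],[0,0,0],1.5]
    - [[0,0,0],[0,0,0],1.5]

```text
t: 16.45
tool_pos: [0.494, 0.3524, 0.2839]
tool_rot: [1.0, -0.0, -0.0, 0.0]
ft_force: [-1.8, 0.0, -2.3]
gripper_width: 0.0204
```

>>> servo_tool:
  increments:
    - [[-0.03,0,0.15],[0,0,0],1.5]
    - [[0,0,0.15],[0,0,0],1.5]
    - [[0,0,0.1],[0,0,0],1.5]
    - [[0,0,0],[0,0,0],1.5]

```text
t: 16.95
tool_pos: [0.4939, 0.3524, 0.2801]
tool_rot: [1.0, -0.0, -0.0, 0.0]
ft_force: [-1.1, -0.0, -2.4]
gripper_width: 0.0205
```

>>> servo_tool:
  increments:
    - [[-0.02,0,0.15],[0,0,0],1.5]
    - [[0,0,0.15],[0,0,0],1.5]
    - [[0,0,0.15],[0,0,0],1.5]
    - [[0,0,0.15],[0,0,0],1.5]

```text
t: 17.45
tool_pos: [0.4937, 0.3524, 0.2741]
tool_rot: [1.0, -0.0, 0.0, 0.0]
ft_force: [-1.7, -1.4, -1.2]
gripper_width: 0.0205
```

>>> servo_tool:
  increments:
    - [[-0.02,0,0.15],[0,0,0],1.5]
    - [[0,0,0.15],[0,0,0],1.5]
    - [[0,0,0.15],[0,0,0],1.5]
    - [[0,0,0],[0,0,0],1.5]

```text
t: 17.95
tool_pos: [0.4936, 0.3523, 0.2695]
tool_rot: [1.0, -0.0, -0.0, 0.0]
ft_force: [-1.2, -0.8, -2.7]
gripper_width: 0.0201
```

>>> servo_tool:
  increments:
    - [[-0.02,0,0.15],[0,0,0],1.5]
    - [[0,0,0.15],[0,0,0],1.5]
    - [[0,0,0.15],[0,0,0],1.5]
    - [[0,0,0],[0,0,0],1.5]

```text
t: 18.45
tool_pos: [0.4934, 0.3524, 0.2656]
tool_rot: [1.0, -0.0, 0.0, -0.0]
ft_force: [-1.6, -1.5, 4.8]
gripper_width: 0.0202
```

The lift plate is engaged (Fz went from -2.5 to +4.8 N). Following it down towards the stop.

>>> servo_tool:
  increments:
    - [[0,0,0.15],[0,0,0],1.5]
    - [[0,0,0.15],[0,0,0],1.5]
    - [[0,0,0.15],[0,0,0],1.5]
    - [[0,0,0.05],[0,0,0],1.5]

```text
t: 18.95
tool_pos: [0.4934, 0.3525, 0.2605]
tool_rot: [1.0, -0.0, 0.0, -0.0]
ft_force: [-2.6, -1.8, 4.8]
gripper_width: 0.0204
```

>>> servo_tool:
  increments:
    - [[0,0,0.1],[0,0,0],1.5]
    - [[0,0,0.1],[0,0,0],1.5]

```text
t: 19.2
tool_pos: [0.4934, 0.3524, 0.2585]
tool_rot: [1.0, -0.0, 0.0, -0.0]
ft_force: [-2.4, -2.1, 5.8]
gripper_width: 0.0204
```

>>> servo_tool:
  increments:
    - [[-0.02,0,0.07],[0,0,0],1.5]
    - [[0,0.02,0.07],[0,0,0],1.5]

```text
t: 19.45
tool_pos: [0.4933, 0.3524, 0.2573]
tool_rot: [1.0, -0.0, 0.0, -0.0]
ft_force: [-3.2, -2.0, 9.7]
gripper_width: 0.0206
```

>>> servo_tool:
  increments:
    - [[0,0,0.05],[0,0,0],1.5]
    - [[0,0,0],[0,0,0],1.5]

```text
t: 19.7
tool_pos: [0.4933, 0.3524, 0.2572]
tool_rot: [1.0, -0.0, 0.001, -0.0]
ft_force: [-2.7, -2.1, 10.0]
gripper_width: 0.0206
```

The stop is reached, at about 12.5 N contact. Easing up to about 16 N.

>>> servo_tool:
  increments:
    - [[0,0,0.03],[0,0,0],1.5]
    - [[0,0,0],[0,0,0],1.5]

```text
t: 19.95
tool_pos: [0.4933, 0.3524, 0.2571]
tool_rot: [1.0, -0.0, 0.001, -0.0]
ft_force: [-3.6, -1.4, 11.9]
gripper_width: 0.0209
```

Run:
```python
from h import *
for i in range(3):
    c=imaging.camera('scene');st=telemetry.read_state(); print(st['t'],np.round(st['tool_pos'],4),np.round(st['ft_force'],2))
```

```text
20.0 [0.4933 0.3524 0.2571] [-3.02 -2.4  13.07]
20.05 [0.4933 0.3524 0.2571] [-3.83 -1.9  11.66]
20.1 [0.4933 0.3524 0.2571] [-3.41 -2.68 12.62]
```

>>> servo_tool:
  increments:
    - [[0,0,0.015],[0,0,0],1.5]
    - [[0,0,0],[0,0,0],1.5]
    - [[0,0,0],[0,0,0],1.5]
    - [[0,0,0],[0,0,0],1.5]

```text
t: 20.6
tool_pos: [0.4933, 0.3524, 0.257]
tool_rot: [1.0, -0.0, 0.001, -0.0]
ft_force: [-3.5, -2.5, 13.8]
gripper_width: 0.0205
```

About 16.5 N has been held on the stop for 0.5 s. Easing off, releasing and rising.

>>> servo_tool:
  increments:
    - [[0,0,-0.03],[0,0,0],1.5]
    - [[0,0,-0.03],[0,0,0],2.5]
    - [[0,0,0],[0,0,0],4]
    - [[0,0,0],[0,0,0],5]
    - [[0,0,-1.5],[0,0,0],5]
    - [[0,0,-4],[0,0,0],5]
    - [[0,0,-4],[0,0,0],5]

```text
t: 21.48
tool_pos: [0.493, 0.3522, 0.3533]
tool_rot: [1.0, -0.0, -0.0, -0.0]
ft_force: [0.5, 0.4, -0.8]
gripper_width: 0.0503
```

>>> servo_tool:
  increments:
    - [[-4,0,-1],[0,0,0],5]
    - [[-4,0,0],[0,0,0],5]
    - [[0,0,0],[0,0,0],5]
    - [[0,0,0],[0,0,0],5]

```text
t: 21.98
tool_pos: [0.4137, 0.3522, 0.3623]
tool_rot: [1.0, -0.0, 0.001, -0.0]
ft_force: [0.0, 0.6, -0.1]
gripper_width: 0.0498
```

Run:
```python
from h import *
w=imaging.camera('wrist'); save(w,'w9');s=imaging.camera('scene');t=imaging.camera('top'); st=telemetry.read_state(); print(st['t'],np.round(st['tool_pos'],4),np.round(st['ft_force'],2),st['gripper_width'],np.round(st['joint_positions'],2))
a=cv2.resize(s['img'][330:430,415:530],None,fx=3,fy=3,interpolation=2);b=cv2.resize(w['img'][20:220,200:440],None,fx=1.5,fy=1.5)
cv2.imwrite('pics/s9.png',np.hstack([a,b]))
g=t['img'][260:360,230:360];cv2.imwrite('pics/t9.png',cv2.resize(g,None,fx=4,fy=4))
print(proj(t,[.455,.0896,.078]))
```

```text
22.125 [0.4141 0.352  0.3615] [-0.05 -0.31 -0.92] 0.04986960010609515 [-0.53  0.38 -0.37  1.81  0.16  0.99 -2.53]
(np.float64(311.53973553755463), np.float64(275.104670539936))
```

View pics/s9.png

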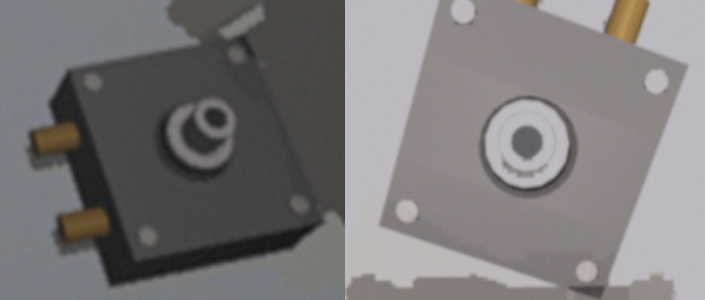

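View pics/t9.png

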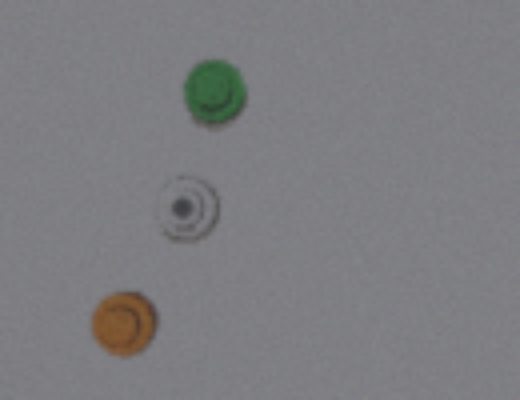

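c2 is seated upright in the holder with its shoulder just proud of the mouth. Now the empty one: bare metal at top (275,311), between the green and orange decoys.

>>> servo_tool:
  increments:
    - [[0.82,5.25,0],[0,0,0],5]
    - [[0.82,5.25,0],[0,0,0],5]
    - [[0.82,5.25,0],[0,0,0],5]
    - [[0.82,5.25,0],[0,0,0],5]
    - [[0.82,5.25,0],[0,0,0],5]
    - [[0,0,0],[0,0,0],5]
    - [[0,0,0],[0,0,0],5]

```text
t: 23.0
tool_pos: [0.4544, 0.0897, 0.3615]
tool_rot: [1.0, -0.001, 0.0, -0.0]
ft_force: [0.4, 0.8, -0.4]
gripper_width: 0.0497
```

Run:
```python
from h import *
w=imaging.camera('wrist'); save(w,'w10'); st=telemetry.read_state(); print(st['t'],np.round(st['tool_pos'],4))
print(proj(w,[.455,.0896,.078]))
```

```text
23.05 [0.4542 0.0904 0.3615]
(np.float64(239.30069832929124), np.float64(322.9423873144189))
```

View pics/w10.png

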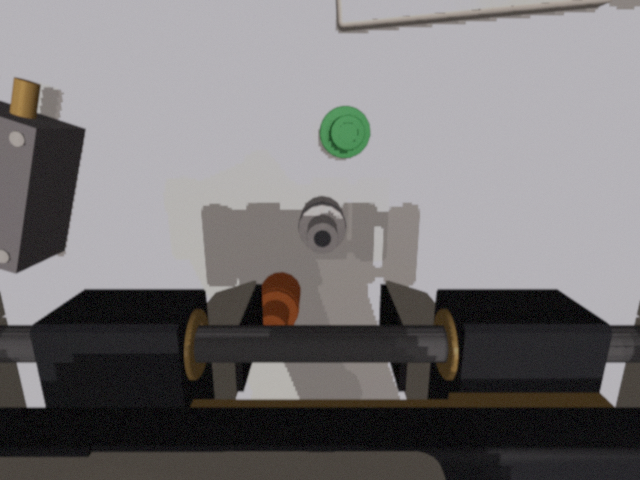

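The bare-metal c1 bore is at (322,238), and the prediction was (323,239). Descending to grip it.

>>> servo_tool:
  increments:
    - [[0.05,0.05,5],[0,0,0],5]
    - [[0,0,4.5],[0,0,0],5]
    - [[0,0,2.5],[0,0,0],5]
    - [[0,0,0.95],[0,0,0],5]
    - [[0,0,0],[0,0,0],5]
    - [[0,0,0],[0,0,0],1.5]
    - [[0,0,0],[0,0,0],1.5]
    - [[0,0,0],[0,0,0],1.5]
  squeeze: 25

```text
t: 24.05
tool_pos: [0.4547, 0.0892, 0.2326]
tool_rot: [1.0, -0.0, 0.001, -0.0]
ft_force: [0.4, 1.2, 0.9]
gripper_width: 0.0244
```

>>> servo_tool:
  increments:
    - [[0,0,0],[0,0,0],1.5]
    - [[0,0,0],[0,0,0],1.5]
    - [[0,0,-3],[0,0,0],1.5]
    - [[0,0,-5],[0,0,0],1.5]
    - [[0,0,-4],[0,0,0],1.5]
    - [[0,0,0],[0,0,0],1.5]
    - [[0,0,0],[0,0,0],1.5]

```text
t: 24.92
tool_pos: [0.4541, 0.089, 0.3513]
tool_rot: [1.0, -0.0, -0.0, 0.0]
ft_force: [0.9, 0.1, -1.0]
gripper_width: 0.0202
```

Run:
```python
from h import *
w=imaging.camera('wrist'); save(w,'w11'); st=telemetry.read_state(); print(st['t'],np.round(st['tool_pos'],4),np.round(st['ft_force'],2),st['gripper_width'])
```

```text
24.975 [0.454  0.0889 0.3508] [-0.24  0.04 -1.14] 0.021170299593064698
```

View pics/w11.png

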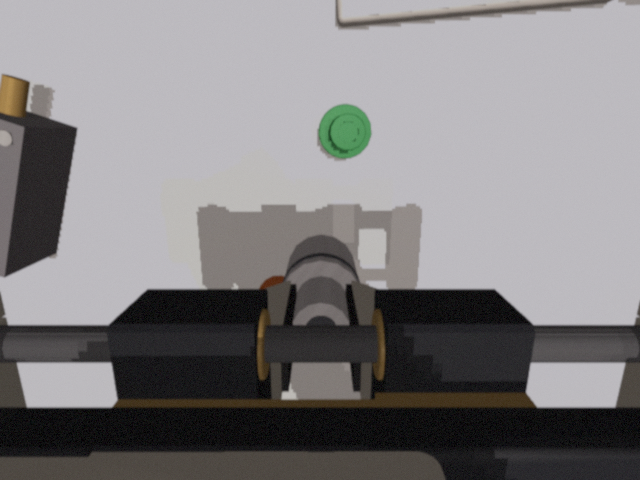

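c1 is held with a load of about 1.1 N, which fits the empty one. Carrying it to the tray.

>>> servo_tool:
  increments:
    - [[0.1,5.49,0],[0,0,0],1.5]
    - [[0.1,5.49,0],[0,0,0],1.5]
    - [[0.1,5.49,0],[0,0,0],1.5]
    - [[0.1,5.49,0],[0,0,0],1.5]
    - [[0.1,5.49,0],[0,0,0],1.5]
    - [[0.1,5.49,0],[0,0,0],1.5]
    - [[0.1,5.49,0],[0,0,0],1.5]
    - [[0.1,5.49,0],[0,0,0],1.5]

```text
t: 25.98
tool_pos: [0.462, -0.3515, 0.3501]
tool_rot: [1.0, 0.0, -0.001, -0.001]
ft_force: [1.1, -0.3, -1.0]
gripper_width: 0.0207
```

>>> servo_tool:
  increments:
    - [[0,0,0],[0,0,0],1.5]
    - [[0,0,3],[0,0,0],1.5]
    - [[0,0,3],[0,0,0],1.5]
    - [[0,0,1],[0,0,0],1.5]
    - [[0,0,0],[0,0,0],1.5]
    - [[0,0,0],[0,0,0],1.5]

```text
t: 26.72
tool_pos: [0.4628, -0.35, 0.2829]
tool_rot: [1.0, -0.0, 0.001, 0.0]
ft_force: [-0.2, -0.2, -1.5]
gripper_width: 0.021
```

Run:
```python
from h import *
s=imaging.camera('scene'); st=telemetry.read_state(); print(st['t'],np.round(st['tool_pos'],4),np.round(st['ft_force'],2),st['gripper_width'])
a=s['img'][60:200,220:400];cv2.imwrite('pics/s12.png',cv2.resize(a,None,fx=4,fy=4,interpolation=2))
x,y,z=st['tool_pos'];print(proj(s,[x,y,.005]))
```

```text
26.775 [ 0.4628 -0.3501  0.283 ] [-1.28  0.25 -0.49] 0.02076861043363198
(np.float64(141.9342482952084), np.float64(301.47557508804476))
```

View pics/s12.png

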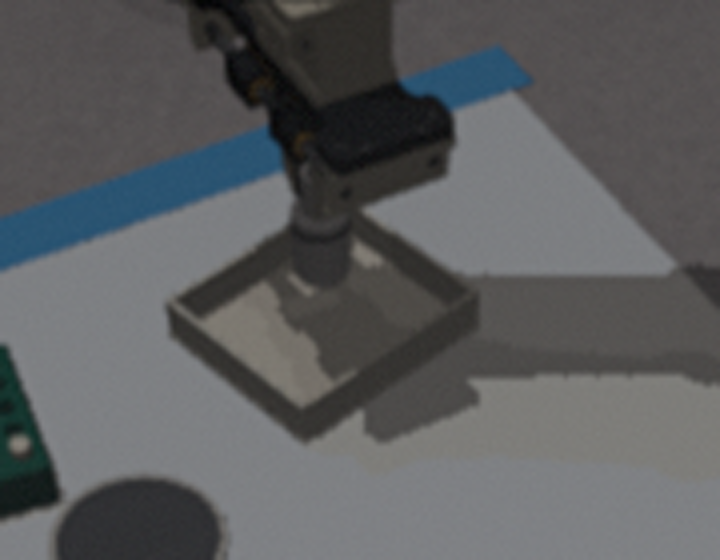

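Centred over the tray (foot projection (301,142), tray origin (301,142)). Lowering it.

>>> servo_tool:
  increments:
    - [[0,0,2],[0,0,0],1.5]
    - [[0,0,1.5],[0,0,0],1.5]
    - [[0,0,0.6],[0,0,0],1.5]
    - [[0,0,0.2],[0,0,0],1.5]
    - [[0,0,0.15],[0,0,0],1.5]
    - [[0,0,0],[0,0,0],1.5]
    - [[0,0,0],[0,0,0],1.5]

```text
t: 27.65
tool_pos: [0.4625, -0.3501, 0.2378]
tool_rot: [1.0, -0.0, 0.0, 0.0]
ft_force: [-0.3, -0.1, -1.2]
gripper_width: 0.021
```

>>> servo_tool:
  increments:
    - [[0,0,0.1],[0,0,0],1.5]
    - [[0,0,0],[0,0,0],1.5]

```text
t: 27.9
tool_pos: [0.4624, -0.35, 0.2365]
tool_rot: [1.0, -0.0, 0.0, 0.0]
ft_force: [0.3, 0.5, 0.3]
gripper_width: 0.0208
```

Contact with the tray floor (load went to zero). Releasing and retreating.

>>> servo_tool:
  increments:
    - [[0,0,0.03],[0,0,0],1.5]
    - [[0,0,0],[0,0,0],2.5]
    - [[0,0,0],[0,0,0],4]
    - [[0,0,0],[0,0,0],4]
    - [[0,0,0],[0,0,0],4]
    - [[0,0,-2],[0,0,0],4]
    - [[0,0,-5],[0,0,0],4]
    - [[0,0,-5],[0,0,0],4]

```text
t: 28.9
tool_pos: [0.4622, -0.3499, 0.3573]
tool_rot: [1.0, -0.0, -0.0, -0.0]
ft_force: [0.5, -0.0, 0.0]
gripper_width: 0.0403
```

>>> servo_tool:
  increments:
    - [[-4,4,-2],[0,0,0],4]
    - [[-4,4,0],[0,0,0],4]
    - [[-3,4,0],[0,0,0],4]
    - [[0,0,0],[0,0,0],4]
    - [[0,0,0],[0,0,0],4]

```text
t: 29.52
tool_pos: [0.3527, -0.4696, 0.376]
tool_rot: [1.0, -0.0, 0.0, -0.0]
ft_force: [-0.3, 0.8, -0.4]
gripper_width: 0.0396
```

Run:
```python
from h import *
s=imaging.camera('scene');t=imaging.camera('top');save(s,'s13');save(t,'t13'); st=telemetry.read_state(); print(st['t'],np.round(st['tool_pos'],4),np.round(st['ft_force'],2),st['gripper_width'])
a=s['img'][60:200,220:400];a=cv2.resize(a,None,fx=2.2,fy=2.2,interpolation=2)
b=s['img'][330:430,415:530];b=cv2.resize(b,(int(115*3.08),308),interpolation=2)
cv2.imwrite('pics/s13c.png',np.hstack([a,b]))
for n in('bottle','beaker','tuberack','tray','cart_a_mid'): print(n,[(np.round(r['position'],1).tolist(),round(r['confidence'],2)) for r in imaging.spot_point(n,t)])
```

```text
29.625 [ 0.3535 -0.4688  0.3761] [0.38 0.39 0.37] 0.0402387876920015
bottle [([184.8, 218.5], 0.78)]
beaker [([171.5, 306.8], 0.88), ([294.6, 161.2], 0.5)]
tuberack [([214.0, 458.4], 0.9), ([176.9, 303.6], 0.72)]
tray [([307.3, 456.1], 0.63)]
cart_a_mid [([281.5, 283.4], 0.64), ([310.9, 460.6], 0.63), ([339.1, 261.0], 0.5), ([308.6, 458.4], 0.48)]
```

View pics/s13c.png

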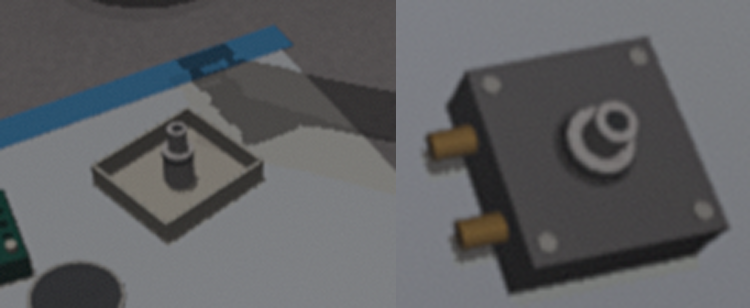

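View pics/t13.png

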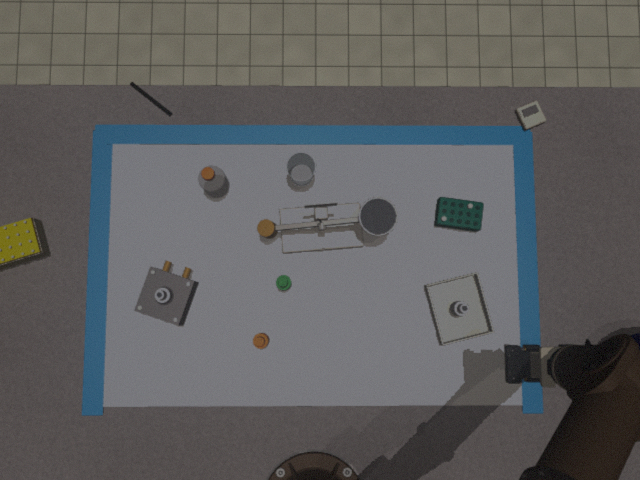

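```bash
python3 -c "
from h import *
print(job_done(), telemetry.read_state()['t'])"
```

```text
the job is handed in; nothing more can be done
the job is handed in; nothing more can be done
```

The job is finished and handed in at about 30 s of the 64 s allowed; no verdict is reported.

**What I did:**
- **Weighing:** I set the cartridge from (0.437, -0.074) on the pan and let go. The pan sank, and the beam had not moved between pictures at 9.4 s and 10.5 s, so that one is packed.
- **Packed one into the holder:** It met the lift plate about 25 mm below the mouth. I followed it down about 9–10 mm to the stop, pressed to roughly 16.5 N (wrist force plus the cartridge's weight), held about 0.5 s and released.
- **Empty one into the tray:** I picked up the bare-metal cartridge standing between the green and orange look-alikes. It read only about 1.1 N when lifted, against about 2.5 N for the packed one. I stood it at the tray's centre.

**Last checks:**
- The pictures show the packed cartridge upright and centred in the hole, and the empty one upright near the middle of the tray.
- The gripper is clear and touches nothing.
- The bottle, beaker and tube rack read within about 3 px of where they started in the top view, roughly the detector's scatter.

**What disagreed or could not be checked:**
- During insertion there was a steady sideways wall load of up to about 4 N. My estimate of the hole's position was about 1 mm off in x, and I corrected for it on the way down.
- I could not read the plate travel or the holder's contact force directly. Both are inferred from the wrist force and tool height.

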